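# Nest the bowls and push the loaded board into the return bay

### The arm

A 7-joint arm with a two-finger parallel gripper is mounted at the origin on the work surface. World frame = base frame: x ahead of the robot, y to its left, z up, the work surface at z = 0. Lengths are in m, angles in rad, forces in N, time in s.
With the tool pointing down it reaches from about 0.4 to 0.9 m from the base axis. Payload 5.6 kg.
Tool frame: the origin (TCP) lies midway between the tips of the shut fingers; the grasp point (between the pads) lies 19 mm behind it; z points along the fingers, y is the line along which they close (so a half turn about z gives the same grasp; the last joint's range is limited). The gripper opens to 92 mm and grips with 3 to 60 N. Pads are 20 mm wide; open, the fingers measure 128 mm over their backs; the gripper's body (75 mm by 189 mm) begins 69 mm behind the grasp point.
Start: joints at [-1.357, 0.468, -0.012, 1.603, 0.006, 1.071, -0.056], TCP at [0.165, 0.629, 0.215] pointing down, gripper open.
Joint ranges: [-2.53, 2.53], [-0.31, 2.02], [-1.57, 1.55], [0.28, 2.44], [-1.29, 4.43], [0.15, 1.84], [-2.92, 2.92]. Speed limits (rad/s): [2.57, 2.57, 3.14, 3.14, 3.14, 3.14, 3.14].

### API

Orientations are given as a 3x3 rotation matrix whose columns are the frame's x, y, z axes.
In Python, from station import env, effector, solver, viewer, workorder, search_frame, tip_of gives the robot as it stands. Calls block until the motion is done:
- env.reach(position, orientation): joint-space move of the TCP to a pose.
- env.movel(position, frame=None, rate=0.15): straight line of the TCP; frame=None keeps the orientation; rate is the mean speed in m/s.
- env.goto_joints(angles): joint-space move.
- effector.release() and effector.grasp(squeeze=None): open the fingers fully, or close them until they stop; squeeze is the grip in N (None keeps the last).
- env.pause(seconds).
- solver.inverse_kinematics(position, orientation): joint angles nearest the present ones, or None.
- env.sense(): the state.
- viewer.read_camera(name): name is "scene" or "side" or "wrist"; returns (picture, depth): 384x512x3 uint8, red, green, blue; 384x512 float32, m along the optical axis (not along the pixel's ray), 0 where there is no reading.
- viewer.camera_info(name): a dict with "intrinsics" (3x3 intrinsics, pixels), "eye" and "rotation" of the camera in the world; the wrist camera has in their place "T_tool_cam" (4x4, takes a point from camera to tool coordinates, whose origin is the TCP and whose axes are the flange's). Camera axes: x right, y up, looking along -z (the intrinsics and any distortion apply to the point x, -y, -z); pixel columns grow to the right and rows downward; lengths in m; the calibration is good to about 2 mm. The wrist camera is an equidistant fisheye: a pixel r from the principal point sees the ray r / f radians off the axis. A picture is of the moment at which its call begins: read the wrist's pose just before it. camera_info takes no time and is no camera call.
A pose or a line that the arm cannot do raises env.PlanningError and nothing moves.
- workorder.finish_job(): hands the job in; it is judged then, once.
Trained networks look in the newest picture that a camera, given by its name, has taken for a name from the list of things; names that differ only in an ending like _2 or _b are one class to them, and where a whole thing is asked for, a point or a joint stands for the part that bears it (a point fixed in the world has none). Each returns a list of dicts, best first, with "score" (0 to 1); they miss things now and then, are a little off and sometimes report something else, mostly with a low value. They report only what shows in the picture. A call takes as long as a camera call.
- search_frame(camera, name): "at" ([x, y, z] in m, in world coordinates, good to about 4 mm: the middle of the surface that is visible of it).
- tip_of(camera, name): "at" ([x, y, z] in m, in world coordinates, good to about 4 mm: a listed point, or the origin of a listed thing).
The state is a dict: "t": time; "joint_positions": joint angles; "joint_velocities": joint speeds; "tau": joint torques, N m; "ee_pos": TCP position; "tcp_rot": TCP orientation; "wrist_force": force on the tool from outside, world axes, zero at the start; "moment": the same for the moment, N m; "gripper_width": finger opening in m; "grasp_force": force on a finger pad.
Only numpy, scipy, OpenCV 4.12 (cv2) and the standard library are available. Lean on these libraries where they do the work, as an engineer would, in place of code of your own. Each camera call takes 0.05 s, during which the arm holds its last target. There are 200 camera calls.

### The job

Clear up for the dish return: nest the middle bowl inside the big bowl that stands on the round wooden board, and then the small bowl inside the middle one. Then push the loaded board along the table, without lifting or tipping it, and ease it gently into the return bay until it bears on both rubber rollers; keep it pressed snugly against both for about half a second, and leave it resting against them with the bowls still nested. Leave the other things on the table where they are.

Things in the scene. Friction and masses are not known exactly. Their poses are not given: they have to be found in the camera images.
- board: round wooden serving board, a plain disc 210 mm in diameter and 24 mm thick, loose on the table, about 0.3 to 0.7 kg; too wide to grip; loaded with the bowls it drags at roughly 5 to 11 N when pushed; origin at the centre of its underside, z up
- big_bowl: white glazed bowl, walls 4 mm thick, floor 5 mm thick, origin at the centre of its underside, z up. 150 mm across the rim, 45 mm high, foot 92 mm across; its flat inner floor is about 80 mm across. Stands loose on the board
- middle_bowl: white glazed bowl, walls 4 mm thick, floor 5 mm thick, origin at the centre of its underside, z up. 110 mm across the rim, 52 mm high, foot 60 mm across; the wall flares fast up to 104 mm across at 28 mm height and is nearly upright above that; inner floor about 50 mm across. Stands on the table between board and bay. Can be pinched by its rim wall, one finger inside
- small_bowl: white glazed bowl, walls 4 mm thick, floor 5 mm thick, origin at the centre of its underside, z up. deep; 64 mm across the rim, 64 mm high, 60 mm across at 20 mm height, foot 44 mm across. Stands on the table between board and bay. Can be pinched by its rim wall or across
- bay: return bay, fixed: low steel rail (250 mm long, 30 mm high) with two stubby black rubber rollers in front, open towards the board. Origin on the table where the board's centre lies when it touches both rollers; x axis from there to the rail's middle (the way the board goes in; rail face at x = 114 mm), y along the rail. Straps join roller tops to the rail, 31 to 37 mm up
- roller_left: free-turning rubber roller of the bay at its +y side, upright cylinder 24 mm in diameter with its top at 39 mm, at (75, 90) mm in the bay's frame; origin at the centre of its foot
- roller_right: free-turning rubber roller of the bay at its -y side, same, at (75, -90) mm in the bay's frame; origin at the centre of its foot
- cup_a: bystander: aluminium cup, 74 mm across the rim, 90 mm high, origin at the centre of its foot
- cup_b: bystander: aluminium cup, same as cup_a
- vial_a: bystander: small glass sample vial with purple contents and white cap, 24 mm across, 56 mm high, origin at its foot
- vial_b: bystander: vial, same as vial_a
- vial_c: bystander: vial, same as vial_a
- burner: bystander: squat steel spirit burner, 72 mm across, 68 mm high, origin at its foot
- spoon: bystander: steel spoon 170 mm long lying on the table, origin under its middle

How it is judged:
By the outcome, as a careful person would: the job done as asked, in the order asked, and still so for the second after the job is handed in, with the robot touching nothing.
It also fails if it takes over 72 s, if anything falls off the work surface, if the arm or the gripper's body presses on something with over 40 N, if the wrist force passes 120 N, or if a joint passes its speed limit or range.

## Working session

There is one attempt and no reset: what is moved stays moved. The work goes in short steps, each a Python script; the robot and the scene stay as the last script left them, time stands still between calls to the robot, and variables do not carry over. Pictures are saved under pics/ and viewed, at most 10 in all, crops included, and the job is handed in when it is done.

```bash
mkdir -p pics; ls
cat > h.py <<'E'
import numpy as np, cv2
from station import env, effector, solver, viewer, workorder, search_frame, tip_of
def save(cam,name):
    s=env.sense(); p,d=viewer.read_camera(cam); cv2.imwrite('pics/'+name,p[:,:,::-1]); return p,d,s
def cloud(cam,d):
    c=viewer.camera_info(cam);K=np.array(c['intrinsics']);v,u=np.indices(d.shape)
    P=np.stack([(u-K[0,2])/K[0,0]*d,-(v-K[1,2])/K[1,1]*d,-d],-1)
    return P@np.array(c['rotation']).T+np.array(c['eye'])
E
python3 - <<'E'
from h import *
for c in ('scene','side'):
    p,d,s=save(c,c+'0.png'); np.save(c+'0.npy',d)
    i=viewer.camera_info(c); print(c,{k:np.round(np.array(v),3).tolist() if not isinstance(v,str) else v for k,v in i.items()})
    for n in ['board','big_bowl','middle_bowl','small_bowl','bay','roller_left','roller_right','cup_a','vial_a','burner','spoon']:
        print(n,[(np.round(r['at'],3).tolist(),round(r['score'],2)) for r in tip_of(c,n)][:4])
print(viewer.camera_info('wrist'))
s=env.sense();print(s['t'],s['tcp_rot'],s['wrist_force'])
E
```

```text
pics
scene {'intrinsics': [[395.734, 0.0, 260.517], [0.0, 395.734, 194.14], [0.0, 0.0, 1.0]], 'eye': [1.551, 0.017, 0.687], 'rotation': [[0.045, -0.536, 0.843], [0.999, 0.044, -0.025], [-0.023, 0.843, 0.537]]}
board [([0.511, 0.216, 0.003], 0.68), ([0.633, -0.258, -0.001], 0.35)]
big_bowl [([0.504, 0.227, 0.021], 0.63)]
middle_bowl [([0.473, 0.009, 0.001], 0.76)]
small_bowl [([0.634, -0.035, -0.0], 0.83)]
bay []
roller_left [([0.634, -0.254, -0.005], 0.48)]
roller_right [([0.457, -0.241, -0.001], 0.43)]
cup_a [([0.29, -0.295, 0.002], 0.79), ([0.447, 0.436, 0.0], 0.68)]
vial_a [([0.79, -0.031, 0.007], 0.67), ([0.771, -0.044, -0.006], 0.57), ([0.767, 0.055, 0.003], 0.52)]
burner [([0.756, 0.148, 0.003], 0.79)]
spoon []
side {'intrinsics': [[349.898, 0.0, 253.148], [0.0, 349.898, 192.293], [0.0, 0.0, 1.0]], 'eye': [0.259, -0.54, 0.669], 'rotation': [[0.899, 0.286, -0.333], [-0.439, 0.601, -0.668], [0.009, 0.746, 0.665]]}
board [([0.511, 0.213, -0.003], 0.94)]
big_bowl [([0.506, 0.223, 0.026], 0.68), ([0.764, 0.05, 0.002], 0.45)]
middle_bowl [([0.474, 0.005, 0.004], 0.8)]
small_bowl [([0
[... 399 characters left out ...]
[[297.31863964,   0.        , 256.3604466 ],
       [  0.        , 297.31863964, 193.67428137],
       [  0.        ,   0.        ,   1.        ]]), 'T_tool_cam': array([[-8.26429219e-04,  9.68103584e-01,  2.50548932e-01,
         7.08118977e-02],
       [ 9.99999290e-01,  5.85059580e-04,  1.03784261e-03,
        -5.07852818e-04],
       [ 8.58153095e-04,  2.50549612e-01, -9.68103381e-01,
        -1.70730687e-01],
       [ 0.00000000e+00,  0.00000000e+00,  0.00000000e+00,
         1.00000000e+00]])}
1.2 [[-9.67183282e-01  2.54079707e-01  3.87990686e-05]
 [ 2.54079708e-01  9.67183281e-01  4.88012052e-05]
 [-2.51264146e-05  5.70577658e-05 -9.99999998e-01]] [-0.06961887  0.00510227 -0.41988999]
```

View pics/scene0.png

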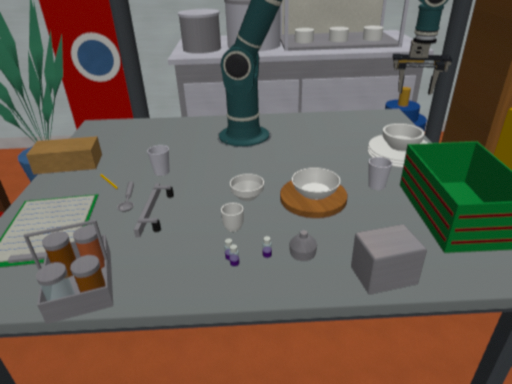

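View pics/side0.png

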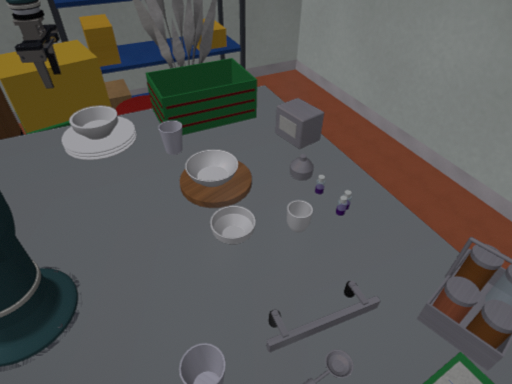

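```bash
cat > fit.py <<'E'
from h import *
from scipy.optimize import least_squares
def circ(xy,R=None):
    # robust circle fit
    c0=xy.mean(0)
    f=(lambda q:np.hypot(*(xy-q[:2]).T)-R) if R else (lambda q:np.hypot(*(xy-q[:2]).T)-q[2])
    r=least_squares(f,[*c0]+([] if R else [.05]),loss='soft_l1',f_scale=.002)
    return np.round(r.x,4),round(float(np.median(abs(f(r.x)))),4)
E
python3 - <<'E'
from fit import *
guess={'board':(.511,.215,.105),'big':(.505,.225,.075),'middle':(.474,.007,.055),'small':(.637,-.036,.032),'rl':(.635,-.253,.012),'rr':(.458,-.243,.012)}
for cam in ('scene','side'):
    P=cloud(cam,np.load(cam+'0.npy')); d=np.load(cam+'0.npy')
    Q=P[d>0]
    print(cam,'table z',np.median(Q[(abs(Q[:,2])<.02)&(Q[:,0]>.3)&(Q[:,0]<.8)&(abs(Q[:,1])<.4),2]))
    for n,(x,y,R) in guess.items():
        q=Q[(np.hypot(Q[:,0]-x,Q[:,1]-y)<R+.015)&(Q[:,2]>.008)]
        z=np.percentile(q[:,2],98)
        if n=='board': top=q[(q[:,2]<.028)&(q[:,2]>.012)&(np.hypot(q[:,0]-x,q[:,1]-y)>.095)]; R2=.1045
        else:
            top=q[q[:,2]>z-.004];R2=None
        print(n,'ztop',round(z,4),len(top),circ(top[:,:2],R2) , 'fixR',circ(top[:,:2],R-.002 if n not in('rl','rr') else .009))
E
```

```text
scene table z -0.0014083554347237293
board ztop 0.067 459 (array([0.5112, 0.2144]), 0.0028) fixR (array([0.5129, 0.214 ]), 0.0026)
big ztop 0.0674 179 (array([0.5085, 0.2196, 0.0721]), 0.0011) fixR (array([0.5086, 0.2197]), 0.0013)
middle ztop 0.0512 108 (array([0.4802, 0.0068, 0.0526]), 0.0011) fixR (array([0.4801, 0.0069]), 0.0011)
small ztop 0.0634 89 (array([ 0.6419, -0.036 ,  0.0299]), 0.0012) fixR (array([ 0.6419, -0.036 ]), 0.0011)
rl ztop 0.0382 33 (array([ 0.6354, -0.2634,  0.0105]), 0.0023) fixR (array([ 0.6373, -0.2633]), 0.0028)
rr ztop 0.0384 20 (array([-41.0663,   3.2667,  41.676 ]), 0.0029) fixR (array([ 0.4583, -0.2495]), 0.0037)
side table z 0.0005745892037050115
board ztop 0.069 579 (array([0.5121, 0.2151]), 0.0026) fixR (array([0.5117, 0.2134]), 0.0023)
big ztop 0.0696 222 (array([0.5053, 0.2176, 0.0719]), 0.0011) fixR (array([0.5053, 0.2174]), 0.0014)
middle ztop 0.0534 215 (array([0.477 , 0.0052, 0.0526]), 0.001) fixR (array([0.477 , 0.0052]), 0.0011)
small ztop 0.0651 121 (array([ 0.6389, -0.0378,  0.0296]), 0.0012) fixR (array([ 0.6389, -0.0378]), 0.0012)
rl ztop 0.0405 66 (array([ 0.6349, -0.2646,  0.0083]), 0.0029) fixR (array([ 0.6314, -0.2643]), 0.0027)
rr ztop 0.0409 83 (array([ 0.4574, -0.2542,  0.0088]), 0.0032) fixR (array([ 0.4575, -0.2542]), 0.0032)
```

The scene picture shows the board with the big bowl at about (315,190), the middle bowl at (247,186), the small bowl at (233,215), and the bay with its rollers at (170,191) and (156,226). The side picture agrees: board (216,178), middle bowl (233,223), small bowl (299,215), rollers (275,318) and (350,290). The lane between board and bay is clear apart from those two bowls. Next I'll refine the positions with the wrist camera.

```bash
cat >> fit.py <<'E'
def wcloud(d,s):
    c=viewer.camera_info('wrist');K=c['intrinsics'];T=c['T_tool_cam'];v,u=np.indices(d.shape)
    a=(u-K[0,2])/K[0,0];b=(v-K[1,2])/K[1,1];th=np.hypot(a,b)+1e-9
    k=np.tan(th)/th*d
    P=np.stack([a*k,-b*k,-d],-1)@T[:3,:3].T+T[:3,3]
    P[(d<=0)|(th>1.2)]=np.nan
    return P@np.array(s['tcp_rot']).T+np.array(s['ee_pos'])
def down(deg):
    a=np.radians(deg);c,s=np.cos(a),np.sin(a)
    return np.array([[c,s,0],[s,-c,0],[0,0,-1.]])
def rim(Q,x,y,R,m=.012):
    """rim circle near (x,y) with outer radius R: centre, fitted radius, top height"""
    q=Q[(np.hypot(Q[:,0]-x,Q[:,1]-y)<R+m)&(Q[:,2]>.008)]
    z=np.percentile(q[:,2],98);t=q[q[:,2]>z-.004]
    return round(float(z),4),len(t),circ(t[:,:2]),circ(t[:,:2],R-.002)[0]
E
python3 - <<'E'
from fit import *
for i,(p) in enumerate([(.53,.12,.36),(.55,-.12,.36)]):
    env.reach(np.array(p),down(90))
    pic,d,s=save('wrist',f'w{i}.png'); P=wcloud(d,s); np.save(f'w{i}.npy',P)
    Q=P.reshape(-1,3);Q=Q[~np.isnan(Q[:,0])]
    t=Q[(abs(Q[:,2])<.015)&(abs(Q[:,0]-.5)<.2)];print('table',len(t),np.median(t[:,2]),s['t'])
    for n,(x,y,R) in {'big':(.507,.2186,.075),'middle':(.4786,.006,.055),'small':(.6404,-.037,.032)}.items():
        try: print(n,rim(Q,x,y,R))
        except Exception as e: print(n,e)
    b=Q[(Q[:,2]>.015)&(Q[:,2]<.03)&(abs(np.hypot(Q[:,0]-.512,Q[:,1]-.214)-.1)<.01)]
    if len(b)>30: print('board',len(b),circ(b[:,:2],.1045))
E
cat > bay.py <<'E'
from fit import *
from scipy.spatial import cKDTree
def bayfit(Q,z0=0):
    """fit bay pose (cx,cy,ang) to rail points: rail body face x=114.., length 250"""
    q=Q[(Q[:,1]<-.265)&(Q[:,1]>-.34)&(Q[:,0]>.38)&(Q[:,0]<.72)&(Q[:,2]>.024)&(Q[:,2]<.032+z0)]
    return q
E
python3 - <<'E'
from bay import *
Ds={c:cloud(c,np.load(c+'0.npy')) for c in('scene','side')}; Ds['w1']=np.load('w1.npy')
for n,P in Ds.items():
    Q=P.reshape(-1,3);Q=Q[~np.isnan(Q[:,0])]
    q=Q[(Q[:,0]>.38)&(Q[:,0]<.72)&(Q[:,1]>-.36)&(Q[:,1]<-.22)&(Q[:,2]>.01)&(Q[:,2]<.05)]
    if len(q)<20: print(n,'none');continue
    r=q[(q[:,2]>.022)&(q[:,2]<.033)&(q[:,1]<-.27)]
    rect=cv2.minAreaRect((r[:,:2]*1000).astype(np.float32)) if len(r)>5 else None
    l=cv2.fitLine((r[:,:2]*1000).astype(np.float32),cv2.DIST_HUBER,0,.01,.01).ravel()
    print(n,len(r),'rail rect',np.round(rect[0],1),np.round(rect[1],1),'line',np.round(l,3))
    for x,y in((.636,-.255),(.458,-.247)):
        k=q[(np.hypot(q[:,0]-x,q[:,1]-y)<.02)&(q[:,2]>np.percentile(q[:,2],50))&(q[:,2]>.0365)]
        print('  roller',len(k),np.round(np.median(k,0),4) if len(k) else '',np.round(k.min(0),4),np.round(k.max(0),4))
E
```

```text
table 47423 0.0007294518301792507 3.4917
big (0.4907, 6278, (array([   3.8175, -433.9232,  434.0796]), 0.0006), array([0.5108, 0.0739]))
middle (0.0538, 460, (array([0.4755, 0.0072, 0.0525]), 0.001), array([0.4754, 0.0071]))
small (0.066, 190, (array([ 0.6372, -0.0358,  0.0297]), 0.001), array([ 0.6373, -0.0358]))
board 2634 (array([0.5106, 0.2157]), 0.0069)
table 54733 0.000777807832584132 4.4917
big (0.0691, 34, (array([0.5056, 0.3003, 0.154 ]), 0.0004), array([0.5043, 0.2188]))
middle (0.0534, 505, (array([0.4757, 0.0061, 0.0525]), 0.0011), array([0.4757, 0.0061]))
small (0.0659, 299, (array([ 0.6372, -0.0368,  0.0296]), 0.001), array([ 0.6372, -0.0367]))
board 1108 (array([0.5118, 0.2203]), 0.0042)
scene 238 rail rect [ 548.2 -284.5] [ 34.4 249.5] line [ 9.98000e-01 -6.60000e-02  5.64859e+02 -2.93438e+02]
  roller 19 [ 0.6416 -0.2574  0.037 ] [ 0.6317 -0.2693  0.0365] [ 0.6465 -0.25    0.0386]
  roller 11 [ 0.461  -0.246   0.0371] [ 0.4541 -0.2659  0.0365] [ 0.4674 -0.2378  0.0386]
side 971 rail rect [ 544.6 -284.6] [ 36.8 249.8] line [ 9.98000e-01 -6.70000e-02  5.36761e+02 -2.96849e+02]
  roller 57 [ 0.6354 -0.2606  0.0383] [ 0.6298 -0.2738  0.0365] [ 0.6418 -0.2499  0.0415]
  roller 81 [ 0.4574 -0.2518  0.0382] [ 0.4509 -0.266   0.0365] [ 0.4637 -0.2375  0.0416]
w1 976 rail rect [ 543.  -292.2] [ 26.7 248.3] line [ 9.98000e-01 -6.50000e-02  5.41740e+02 -2.92154e+02]
  roller 83 [ 0.634  -0.2618  0.0385] [ 0.6276 -0.2744  0.0366] [ 0.6402 -0.2494  0.0412]
  roller 92 [ 0.4562 -0.2526  0.0383] [ 0.4491 -0.2668  0.0365] [ 0.4619 -0.2382  0.0422]
```

View pics/w1.png

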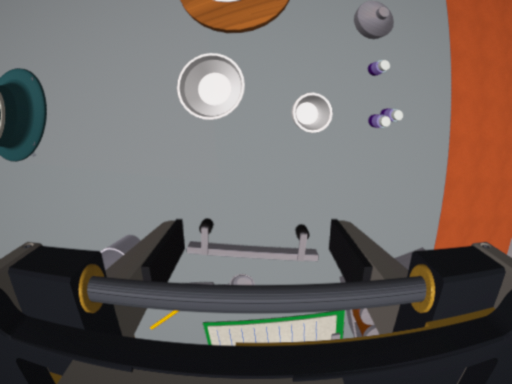

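The wrist picture shows the middle bowl at about (211,87), the small bowl at (312,113) and the rollers at (206,226) and (302,232). All three cameras agree within about 3 mm. Next is a shallow rim pinch on the middle bowl, so the outer finger stays above the big bowl's rim when placing.

Run:
```python
from fit import *
R=down(90)
effector.release()
env.reach(np.array([.5295,.006,.10]),R)
env.movel(np.array([.5295,.006,.0405]),rate=.08)
s=env.sense();print(s['t'],s['ee_pos'],s['wrist_force'],s['gripper_width'])
effector.grasp(40)
s=env.sense();print(s['t'],s['gripper_width'],s['grasp_force'],s['wrist_force'])
env.movel(np.array([.5295,.006,.055]),rate=.05)
s=env.sense();print(s['t'],s['gripper_width'],s['grasp_force'],s['wrist_force'],s['moment'])
for c in('side','scene'):
    p,d,_=save(c,c+'1.png');Q=cloud(c,d).reshape(-1,3)
    P=Q[(np.hypot(Q[:,0]-.478,Q[:,1]-.006)<.06)&(Q[:,2]>.055)&(Q[:,2]<.075)]
    # rim tilt: heights at both ends
    for lo,hi in((.42,.445),(.445,.47),(.47,.5)):
        k=P[(P[:,0]>lo)&(P[:,0]<hi)]; print(c,lo,len(k),np.percentile(k[:,2],95) if len(k) else None)
p=cv2.imread('pics/side1.png')[170:290,170:330];cv2.imwrite('pics/c1.png',cv2.resize(p,None,fx=4,fy=4))
```

```text
6.7667 [0.52977058 0.00582706 0.04066558] [ 0.65394929  0.87689364 -0.2690091 ] 0.09225897233836339
8.05 0.004299308616413376 39.775098571249146 [-0.59725141 -1.70428624  3.58015096]
8.4917 0.003475487312358011 39.91485893726349 [ 0.65483096  0.59158418 -1.24515134] [-0.08126021  0.00499657  0.01004346]
side 0.42 36 0.05776537228753045
side 0.445 44 0.060377436622070034
side 0.47 67 0.06291322958063753
scene 0.42 1 0.055561481744305086
scene 0.445 3 0.05569492131852581
scene 0.47 11 0.062021253661041886
```

View pics/c1.png

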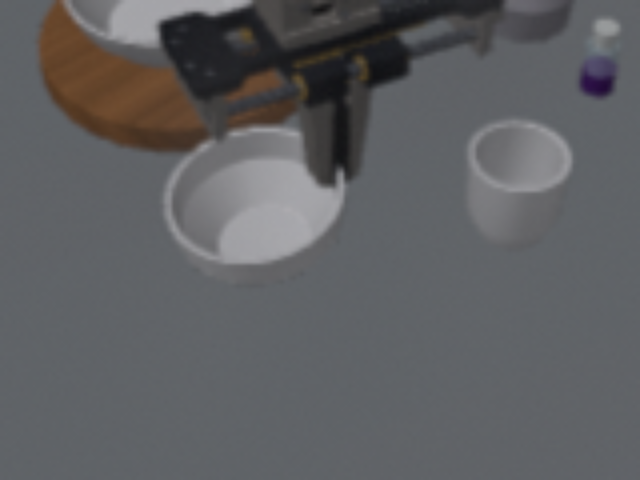

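The side crop shows the middle bowl held by its rim near (335,180), with the far rim sagging about 5°. I'll raise the squeeze and carry it gently to the big bowl.

Run:
```python
from fit import *
effector.grasp(58)
env.movel(np.array([.5295,.006,.15]),rate=.1)
s=env.sense();print(s['t'],s['gripper_width'],s['grasp_force'],s['wrist_force'])
env.movel(np.array([.5565,.218,.15]),rate=.15)
env.movel(np.array([.5565,.218,.095]),rate=.1)
s=env.sense();print(s['t'],s['ee_pos'],s['gripper_width'],s['grasp_force'],s['wrist_force'])
p,d,_=save('side','side2.png')
Q=cloud('side',d).reshape(-1,3)
P=Q[(np.hypot(Q[:,0]-.504,Q[:,1]-.218)<.065)&(Q[:,2]>.085)&(Q[:,2]<.112)]
for lo,hi in((.44,.47),(.47,.50),(.50,.53)):
    k=P[(P[:,0]>lo)&(P[:,0]<hi)]; print(lo,len(k),np.percentile(k[:,2],95) if len(k) else None)
cv2.imwrite('pics/c2.png',cv2.resize(p[110:220,150:290,::-1],None,fx=4,fy=4))
```

```text
9.9083 0.0032989916050703578 57.92215883731842 [-0.26495997 -0.2448915  -1.30156875]
12.1833 [0.55686122 0.21789701 0.09517014] 0.003122563384147838 57.92154014110565 [-1.18729581  0.14801481 -1.19170884]
0.44 57 0.0964136797881596
0.47 100 0.09903194318603335
0.5 113 0.102404277418745
```

View pics/c2.png

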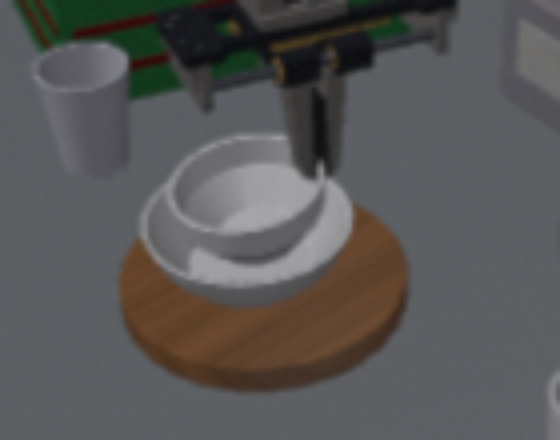

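The crop shows the middle bowl (about 250,200) over the big bowl (250,230), still held with a small tilt. I'll lower it until it settles and release it with the tips just above the rim.

Run:
```python
from fit import *
for z in (.085,.080,.0765,.0735,.072):
    env.movel(np.array([.5565,.218,z]),rate=.04)
    s=env.sense();print(z,s['t'],round(s['gripper_width'],4),np.round(s['wrist_force'],1))
    if s['wrist_force'][2]>8: break
effector.release()
env.movel(np.array([.5565,.218,.14]),rate=.12)
env.reach(np.array([.56,.08,.30]),down(90))
s=env.sense();print(s['t'])
for c in('side','scene','wrist'):
    p,d,s=save(c,c+'3.png');Q=(wcloud(d,s) if c=='wrist' else cloud(c,d)).reshape(-1,3);Q=Q[Q[:,2]<.15]
    print(c,'mid',rim(Q,.505,.218,.055,.006)); 
    k=Q[(Q[:,2]>.06)&(Q[:,2]<.0735)&(abs(np.hypot(Q[:,0]-.505,Q[:,1]-.218)-.073)<.009)]
    print(' big',len(k),circ(k[:,:2],.073) if len(k)>20 else '')
    print(' small',rim(Q,.638,-.037,.032))
    b=Q[(Q[:,2]>.02)&(Q[:,2]<.028)&(abs(np.hypot(Q[:,0]-.511,Q[:,1]-.214)-.1)<.008)]
    if len(b)>20: print(' board',circ(b[:,:2],.1035))
    if c=='side':cv2.imwrite('pics/c3.png',cv2.resize(p[110:220,150:290,::-1],None,fx=4,fy=4))
```

```text
0.085 12.6333 0.0033 [-0.8 -0.2 -0.9]
0.08 12.9083 0.0034 [-0.2 -0.7 -1.9]
0.0765 13.1583 0.0032 [ 0.8 -0.4  1.9]
0.0735 13.4083 0.0033 [ 2.4 -0.4  5.8]
0.072 13.6583 0.0032 [ 4.7 -0.6  7.7]
16.5667
side mid (0.082, 150, (array([0.5114, 0.2178, 0.0525]), 0.001), array([0.5115, 0.2179]))
 big 246 (array([0.5061, 0.2185]), 0.0015)
 small (0.0652, 122, (array([ 0.6389, -0.0378,  0.0296]), 0.0012), array([ 0.6389, -0.0378]))
 board (array([0.5125, 0.2168]), 0.0039)
scene mid (0.0801, 102, (array([0.5141, 0.2191, 0.052 ]), 0.0012), array([0.5142, 0.2193]))
 big 203 (array([0.5075, 0.2196]), 0.0016)
 small (0.0633, 84, (array([ 0.6421, -0.0365,  0.0299]), 0.0011), array([ 0.6421, -0.0364]))
 board (array([0.508 , 0.2145]), 0.0043)
wrist mid (0.0822, 827, (array([0.5099, 0.2195, 0.0523]), 0.0011), array([0.5099, 0.2195]))
 big 1954 (array([0.5039, 0.2189]), 0.0026)
 small (0.0657, 330, (array([ 0.6369, -0.0359,  0.0296]), 0.001), array([ 0.6369, -0.0359]))
 board (array([0.5085, 0.2163]), 0.0045)
```

View pics/c3.png

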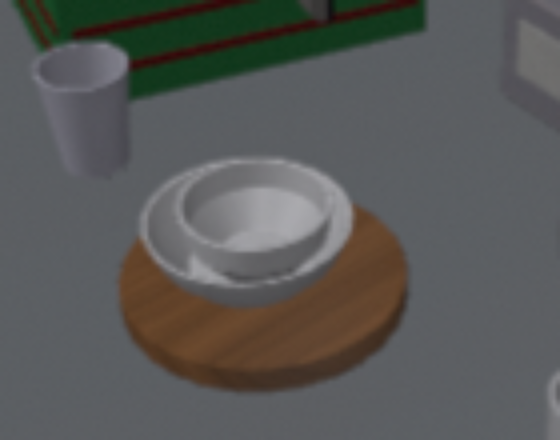

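The crop shows the middle bowl (about 255,215) sitting flat inside the big bowl, with its rim at 81 mm as expected. Next is the small bowl, gripped across its rim with the tips shallow.

Run:
```python
from fit import *
R=down(90)
env.reach(np.array([.638,-.0365,.11]),R)
env.movel(np.array([.638,-.0365,.0495]),rate=.08)
effector.grasp(25)
s=env.sense();print(s['t'],s['ee_pos'],s['gripper_width'],s['grasp_force'],np.round(s['wrist_force'],1))
env.movel(np.array([.638,-.0365,.165]),rate=.12)
s=env.sense();print(s['t'],s['gripper_width'],s['grasp_force'],np.round(s['wrist_force'],1))
x,y=.638-.1274,-.0365+.2556
env.movel(np.array([x,y,.165]),rate=.17)
env.movel(np.array([x,y,.105]),rate=.1)
s=env.sense();print(s['t'],s['gripper_width'],s['grasp_force'],np.round(s['wrist_force'],1))
for c in ('side',):
    p,d,_=save(c,'side4.png')
    cv2.imwrite('pics/c4.png',cv2.resize(p[90:220,140:300,::-1],None,fx=4,fy=4))
```

```text
19.1 [ 0.6382165  -0.0364405   0.04978935] 0.06356832167615908 25.000382305224775 [-0.6  0.6  1.3]
20.2167 0.06338051043905542 24.999866996295168 [ 0.4 -0.8 -0.7]
22.8 0.0634687735204608 24.999826804196346 [ 0.7 -0.4 -0.6]
```

View pics/c4.png

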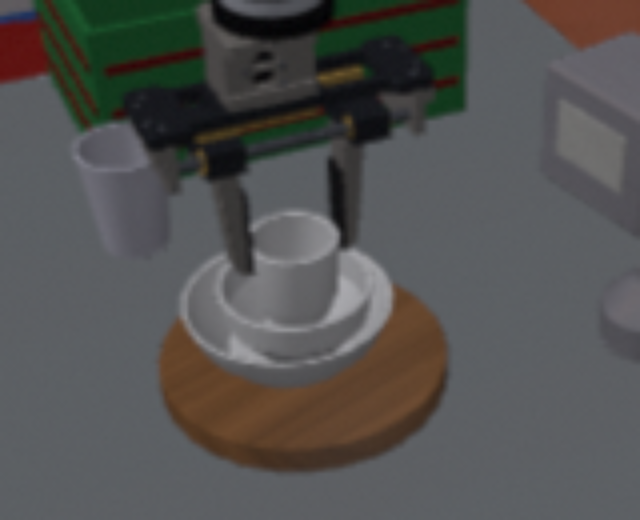

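The crop shows the small bowl (about 293,270) upright in the grip, centred over the middle bowl. I'll lower, release and measure again.

Run:
```python
from fit import *
x,y=.638-.1274,-.0365+.2556
for z in (.09,.0865,.085,.084):
    env.movel(np.array([x,y,z]),rate=.04)
    s=env.sense();print(z,s['t'],np.round(s['wrist_force'],1))
    if s['wrist_force'][2]>5: break
effector.release()
env.movel(np.array([x,y,.16]),rate=.12)
env.reach(np.array([.51,.25,.34]),down(90))
for c in('side','scene','wrist'):
    p,d,s=save(c,c+'5.png');Q=(wcloud(d,s) if c=='wrist' else cloud(c,d)).reshape(-1,3);Q=Q[Q[:,2]<.13]
    print(c,'small',rim(Q,.5106,.219,.032,.006))
    k=Q[(Q[:,2]>.074)&(Q[:,2]<.086)&(abs(np.hypot(Q[:,0]-.511,Q[:,1]-.219)-.053)<.007)]
    print(' mid',len(k),circ(k[:,:2],.053),np.percentile(k[:,2],95))
    k=Q[(Q[:,2]>.06)&(Q[:,2]<.0735)&(abs(np.hypot(Q[:,0]-.505,Q[:,1]-.218)-.073)<.009)]
    print(' big',len(k),circ(k[:,:2],.073))
    b=Q[(Q[:,2]>.0215)&(Q[:,2]<.0275)&(np.hypot(Q[:,0]-.511,Q[:,1]-.214)<.12)&(np.hypot(Q[:,0]-.505,Q[:,1]-.218)>.075)]
    h=cv2.convexHull((b[:,:2]*1000).astype(np.float32))[:,0]/1000.
    print(' board',len(b),cv2.minEnclosingCircle((b[:,:2]*1000).astype(np.float32)),circ(h,.1045))
print(env.sense()['t'])
# IK along the push
for p in [(.502,.34,.1),(.502,.33,.012),(.55,-.06,.012)]:
    print(solver.inverse_kinematics(np.array(p),down(90)))
```

```text
0.09 23.375 [-0.3  0.1 -1.1]
0.0865 23.625 [-0.8 -0.1 -1. ]
0.085 23.875 [ 0.1 -0.2 -1. ]
0.084 24.125 [ 0.2 -0.5 -1.7]
side small (0.099, 89, (array([0.5119, 0.2175, 0.0298]), 0.001), array([0.5119, 0.2175]))
 mid 178 (array([0.5115, 0.2179]), 0.001) 0.08259725995455194
 big 250 (array([0.5062, 0.2184]), 0.0016)
 board 971 ((512.5650634765625, 210.39549255371094), 105.21371459960938) (array([0.5123, 0.2118]), 0.0008)
scene small (0.0972, 65, (array([0.5153, 0.2188, 0.0299]), 0.0012), array([0.5153, 0.2187]))
 mid 119 (array([0.5143, 0.2197]), 0.0012) 0.08039900560375887
 big 189 (array([0.5072, 0.2195]), 0.0016)
 board 557 ((518.1309204101562, 212.46127319335938), 104.54756164550781) (array([0.5159, 0.2129]), 0.0012)
wrist small (0.0994, 381, (array([0.51  , 0.2196, 0.0297]), 0.001), array([0.51  , 0.2196]))
 mid 783 (array([0.5098, 0.2209]), 0.0013) 0.08284168982846601
 big 1545 (array([0.5034, 0.2203]), 0.0025)
 board 4304 ((510.6430358886719, 213.0472412109375), 104.88829040527344) (array([0.5105, 0.2132]), 0.0005)
26.4
[-1.12934352  0.60121681  0.65024701  1.83437628 -0.46717483  0.86384214
 -0.25253947]
[-1.0476491   0.71664114  0.55410101  1.87354928 -0.55844727  0.71058886
 -0.16882649]
[-0.42223581  0.67561288  0.61233968  1.99404525 -0.62209466  0.66471972
  0.59298535]
```

```bash
python3 -c "
import cv2
p=cv2.imread('pics/wrist5.png');cv2.imwrite('pics/c5.png',p)"
```

```text
(no output)
```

View pics/c5.png

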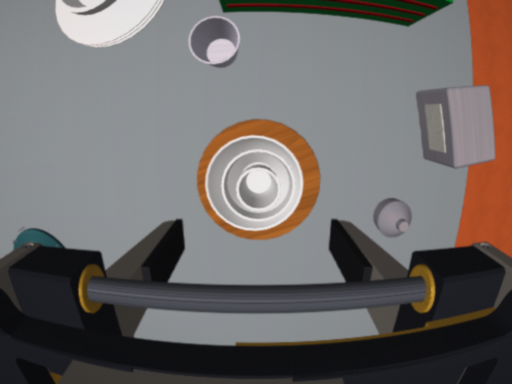

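The wrist picture shows all three bowls nested concentrically at about (258,180) on the board. The rim heights of 69, 82 and 99 mm match full nesting. Next I'll push with both open fingers cradling the disc, stopping short of the bay to check.

```bash
cat >> fit.py <<'E'
YAW=86.2; RP=down(YAW); tx=RP[:,0]   # push along -tx
def look(bx,by):
    for c in('side','scene','wrist'):
        p,d,s=save(c,f'{c}_{int(env.sense()["t"]*10)}.png');Q=(wcloud(d,s) if c=='wrist' else cloud(c,d)).reshape(-1,3);Q=Q[Q[:,2]<.13]
        b=Q[(Q[:,2]>.0215)&(Q[:,2]<.0275)&(np.hypot(Q[:,0]-bx,Q[:,1]-by)<.118)&(np.hypot(Q[:,0]-bx,Q[:,1]-by)>.085)]
        if len(b)>20: 
            h=cv2.convexHull((b[:,:2]*1000).astype(np.float32))[:,0]/1000.;print(c,'board',len(b),circ(h,.1045))
        q=Q[(np.hypot(Q[:,0]-bx,Q[:,1]-by)<.06)&(Q[:,2]>.09)]
        if len(q)>20: print(c,'small',len(q),np.percentile(q[:,2],98),circ(q[q[:,2]>np.percentile(q[:,2],98)-.004][:,:2],.030))
E
python3 - <<'E'
from fit import *
c=np.array([.511,.2127,0])
at=lambda c,D,z:np.array([c[0],c[1],0])+D*tx+[0,0,z]
effector.release()
env.reach(at(c,.13,.16),RP)
env.movel(at(c,.13,.011),rate=.12)
f0=env.sense()['wrist_force']
for D in np.arange(.118,.098,-.002):
    env.movel(at(c,D,.011),rate=.02)
    s=env.sense();f=(np.array(s['wrist_force'])-f0)@tx;print(round(D,3),round(s['t'],2),round(f,1))
    if f>3: break
np.save('D.npy',D)
pre=np.array([.554,-.101,0])
for k in (.25,1):   # first a short probe, then the rest
    g=c+(pre-c)*k
    env.movel(at(g,D,.011),rate=.05 if k<1 else .08)
    s=env.sense();print(k,s['t'],s['ee_pos'],np.round(np.array(s['wrist_force'])-f0,1),s['moment'])
look(*pre[:2])
p=cv2.imread(sorted(__import__('glob').glob('pics/side_*'))[-1]);cv2.imwrite('pics/c6.png',p)
np.save('f0.npy',f0)
E
```

```text
0.118 29.58 -0.6
0.116 29.83 -1.9
0.114 30.08 0.6
0.112 30.33 -0.9
0.11 30.58 -0.6
0.108 30.83 -1.2
0.106 31.08 -0.6
0.104 31.33 1.3
0.102 31.58 4.7
0.25 33.3167 [0.52847122 0.23607904 0.01097997] [0.1 2.4 1.6] [ 0.81423247  0.20448065 -0.06631419]
1 36.4333 [0.55991604 0.00152182 0.01088239] [-0.6  4.   2.2] [ 1.1881017   0.24483263 -0.11592561]
side board 1356 (array([ 0.5535, -0.1036]), 0.0004)
side small 232 0.10004668937200382 (array([ 0.5532, -0.0982]), 0.001)
scene board 353 (array([ 0.5578, -0.1011]), 0.0008)
scene small 116 0.0977171673073134 (array([ 0.5566, -0.0966]), 0.0013)
wrist board 5495 (array([ 0.5653, -0.0919]), 0.0025)
```

View pics/c6.png

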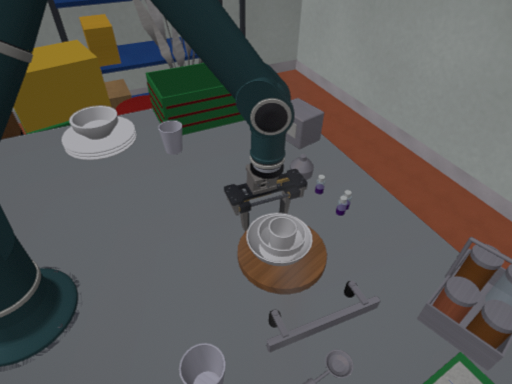

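The side picture shows the loaded board at about (283,252), squarely in front of the rollers (275,318) and (350,290), with the bowls nested. Now the slow approach, watching the force.

Run:
```python
from fit import *
f0=np.load('f0.npy');p0=np.array(env.sense()['ee_pos']);p0[2]=.011
dv=np.array([-.0019,-.0773,0]);u=dv/np.linalg.norm(dv)
env.movel(p0+u*.067,rate=.05)
F=lambda:(np.mean([np.array((env.pause(.02),env.sense())[1]['wrist_force']) for _ in range(4)],0)-f0)
print(env.sense()['t'],np.round(F(),1))
hist=[]
for k in range(24):
    d=.067+.001*(k+1)
    env.movel(p0+u*d,rate=.01)
    f=F();hist.append(f@tx);s=env.sense();print(round(d,4),round(s['t'],2),np.round(f,1))
    if f@tx>20: break
env.pause(.7)
print(np.round(F(),1),env.sense()['t'],env.sense()['ee_pos'])
look(.5516,-.181)
```

```text
38.0583 [-1.3  3.8  1.5]
0.068 38.44 [-0.8  4.4  1.6]
0.069 38.76 [-0.2  4.4  1.2]
0.07 39.08 [-0.4  3.8  0.8]
0.071 39.39 [-0.3  4.   0.8]
0.072 39.71 [-0.2  5.2  0.9]
0.073 40.02 [-0.1  7.   1. ]
0.074 40.34 [-0.   8.6  2. ]
0.075 40.66 [-0.2 10.5  2.5]
0.076 40.98 [-0.  11.8  2.8]
0.077 41.29 [-0.2 13.5  3.3]
0.078 41.61 [-0.4 15.5  4. ]
0.079 41.92 [-0.3 17.9  4.5]
0.08 42.24 [-0.8 19.2  4.9]
0.081 42.56 [-0.9 20.9  5.3]
[-1.3 21.2  5.3] 43.325 [ 0.55800075 -0.07060156  0.01092041]
side board 1370 (array([ 0.5521, -0.175 ]), 0.0004)
side small 275 0.10003439297025689 (array([ 0.5513, -0.1696]), 0.001)
scene board 368 (array([ 0.5589, -0.192 ]), 0.0027)
scene small 116 0.09781887097674377 (array([ 0.5546, -0.1679]), 0.0011)
wrist board 7170 (array([ 0.5593, -0.1749]), 0.0056)
```

The force rose to 21 N almost purely along the bay axis. That symmetry means the board bears on both rollers, and it was held there for over 0.7 s. Now I'll back off slowly and check.

Run:
```python
from fit import *
p=np.array(env.sense()['ee_pos']);p[2]=.011
env.movel(p+.006*tx,rate=.01)
env.movel(p+.05*tx,rate=.05)
q=p+.05*tx;q[2]=.2;env.movel(q,rate=.12)
env.reach(np.array([.53,.12,.33]),down(90))
look(.5516,-.176)
pic,d,s=save('side','end.png');print(env.sense()['t'])
cv2.imwrite('pics/c7.png',cv2.resize(pic[180:370,200:420,::-1],None,fx=3,fy=3))
```

```text
side board 1518 (array([ 0.552 , -0.1752]), 0.0003)
side small 269 0.09982922230525382 (array([ 0.5514, -0.1695]), 0.001)
scene board 461 (array([ 0.5573, -0.1767]), 0.0017)
scene small 114 0.09852921635313887 (array([ 0.5543, -0.1679]), 0.0011)
wrist board 1226 (array([ 0.5501, -0.1742]), 0.0008)
wrist small 280 0.10014249442220881 (array([ 0.5495, -0.1675]), 0.001)
48.8667
```

View pics/c7.png

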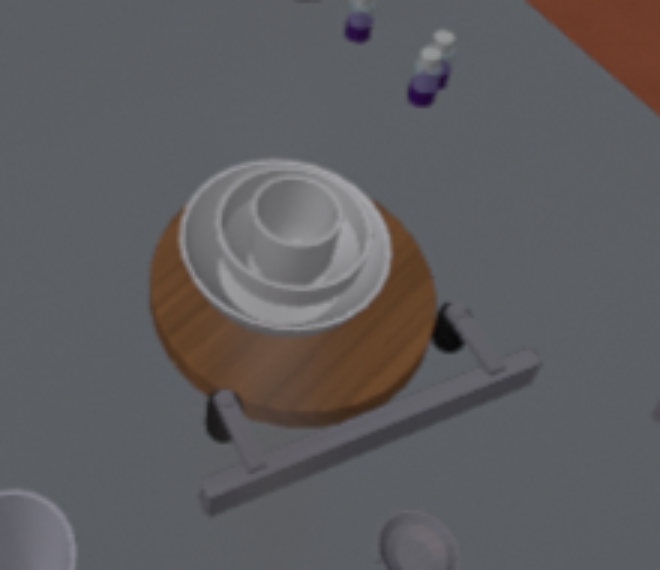

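The final crop shows the board touching both rollers, at about (222,415) and (450,325), with all three bowls nested and the vials and spoon undisturbed. The board stayed put when the fingers backed away.

```bash
python3 -c "
from station import workorder
print(workorder.finish_job())"
```

```text
the job is handed in; nothing more can be done
None
```

The job is handed in: the bowls are nested (middle in big, then small in middle), and the loaded board was pushed into the bay, held against both rollers for about 0.7 s and left resting on them, at about 49 s on the clock.

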